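# Show a customer the cover of a book from the rack

### The job

A customer across the table wants to see the red book: draw it straight up out of its slot in the rack until it is well clear, still upright, then turn it so that its front cover (cream panel with a yellow disc) faces straight across the table, away from the robot, and lean it back about 45 degrees, top edge back towards the robot, so that the cover looks up to the customer's eyes. Finish still holding it like that, steady and in the gripper alone, with its bottom edge at least 100 mm above the table. Leave the blue and green books, the mug and the spectacle case where they are.

Things in the scene. Friction and masses are not known exactly. Their poses are not given: they have to be found in the camera images.
- red_book_center (a point): Centre of the red closed hardback book: 105 mm wide (spine to fore-edge), 24 mm thick, 148 mm tall, about 0.2 kg. It starts upright in one of the rack's three slots. Book axes: z up along its height to its top edge (top edge 74 mm above this point), x from the spine to the fore-edge (spine at -x), y through its thickness; the FRONT cover, with a cream panel carrying a yellow disc below a yellow bar, is the face on the -y side; the back cover (+y) is plain red.
- red_book_foot (a point): Middle of the bottom edge face of the red book, 74 mm below its centre; same axes as the book.
- red_book: The red book itself; its origin is the middle of its bottom face, same axes as above.
- rack: Fixed wooden book rack, 125 x 220 mm. Origin in the middle of its underside on the table. Three slots run along its x axis at y = -80, 0 and +80 mm; each is 28 mm wide and 111 mm long, its floor 12 mm above the table and its walls' tops 67 mm above the table. Each slot holds one upright book, spine to the rack's -x side, with 93 mm of the book standing free above the slot walls.
- blue_book: The blue hardback book, same size and axes as the red one, standing in another slot; its origin is the middle of its bottom face. To be left alone.
- green_book: The green hardback book, same size and axes as the red one, standing in another slot; its origin is the middle of its bottom face. To be left alone.
- mug_center (a point): Centre (half-way up) of a white mug, 80 mm across, 90 mm tall, on the table; to be left alone.
- case_center (a point): Centre of a black spectacle case, 160 x 60 x 32 mm, lying on the table; to be left alone.
- red_book_top (a point): Middle of the top edge face of the red book, 74 mm above its centre; same axes as the book.
- coin_dish: Fixed low brass coin dish, 100 mm across and 15 mm high, near the far edge of the table, on the customer's side; origin in the middle of its underside. Its axes are the world's: x straight across the table away from the robot, y to the robot's left, z up.
Things that resemble listed ones, but are neither listed nor needed, are in the scene too. What is shaped like the red_book but orange is not meant.

How it is judged:
By the outcome, as a careful person would: the job done as asked, in the order asked, and still so for the second after the job is handed in, while the arm keeps its last pose, push and grip.
It also fails if it takes over 38 s, if anything falls off the work surface, if the arm or the gripper's body presses on something with over 40 N, if the wrist force passes 120 N, or if a joint passes its speed limit or range.

### The arm

A 6-joint arm with a two-finger parallel gripper is mounted at the origin on the work surface. World frame = base frame: x ahead of the robot, y to its left, z up, the work surface at z = 0. Lengths are in mm, angles in rad, forces in N, time in s.
With the tool pointing down it reaches from about 300 to 775 mm from the base axis. Payload 14.6 kg.
Tool frame: the origin (TCP) lies on the centre line of the jaws, within the pads' length; the fingertips stand 19 mm ahead of it and the grasp point (between the pads) is the TCP (bot.tip_reach is the distance from the TCP to the fingertips, in mm); z points along the fingers, y is the line along which they close (so a half turn about z gives the same grasp; the last joint's range is limited). The gripper opens to 85 mm and grips with 20 to 120 N. Pads are 22 mm wide; open, the fingers measure 114 mm over their backs; the gripper's body (76 mm by 85 mm) begins 54 mm behind the grasp point. The pads swing forward as they close: fully open they stand 13 mm farther back than shut.
Start: joints at [-0.067, 0.3, 1.521, -0, 1.321, -0.067], TCP at [549.991, -0.002, 250.281] pointing down, gripper open.
Joint ranges: [-3.03, 3.03], [-0.79, 2.21], [0.23, 2.52], [-1.04, 4.18], [0, 3.07], [-2.55, 2.55]. Speed limits (rad/s): [2.22, 2.22, 2.57, 3.14, 3.14, 3.14].

### API

Orientations are given as a unit quaternion [w, x, y, z].
In Python, from rig import bot gives the robot as it stands. Calls block until the motion is done:
- bot.move_to(position, orientation): joint-space move of the TCP to a pose.
- bot.servo_line(position, attitude=None, speed=150, until_force=None): straight line of the TCP; attitude=None keeps the orientation; speed is the mean speed in mm/s. With until_force (N) it stops when the force on the tool has changed by that much, and returns True; else False.
- bot.move_joints(angles): joint-space move.
- bot.move_gripper(opening, grip_force=None): finger opening in mm; grip_force is the grip in N (None keeps the last); returns when the fingers have stopped.
- bot.dwell(seconds).
- bot.ik(position, orientation): joint angles nearest the present ones, or None.
- bot.read_state(): the state.
- bot.read_camera(name): name is "scene" or "side" or "wrist"; returns a dict with "image" (384x512x3 uint8, blue, green, red), "depth" (384x512 float32, mm along the optical axis (not along the pixel's ray), 0 where there is no reading), "fovy" (degrees; the focal length in pixels is half the picture's height over the tangent of half this angle, whatever the lens; pixels are square), "cx", "cy" (the principal point, pixels), "k1" (the pictures are not rectified: a ray, as slopes to the right and down, at radius r is drawn at 1 + k1 r^2 times it, then the intrinsics apply), "eye" and "attitude" of the camera in the world; the wrist camera has in their place "mount" (4x4, takes a point from camera to tool coordinates, whose origin is the TCP and whose axes are the flange's). Camera axes: x right, y down, z forward; pixel columns grow to the right and rows downward; lengths in mm; the calibration is good to about 2 mm. A picture is of the moment at which its call begins: read the wrist's pose just before it.
A pose or a line that the arm cannot do raises bot.MotionError and nothing moves.
- bot.finish_job(): hands the job in; it is judged then, once.
The state is a dict: "clock": time; "joint_positions": joint angles; "qvel": joint speeds; "effort": joint torques, N m; "ee_pos": TCP position; "tool_rot": TCP orientation; "ft_force": force on the tool from outside, world axes, zero at the start; "moment": the same for the moment, N m; "grip_width": finger opening in mm; "grip_force": force on a finger pad.
Only numpy, scipy, OpenCV 4.12 (cv2) and the standard library are available. Lean on these libraries where they do the work, as an engineer would, in place of code of your own. Each camera call takes 0.05 s, during which the arm holds its last target. There are 200 camera calls.

## Working session

There is one attempt and no reset: what is moved stays moved. The work goes in short steps, each a Python script; the robot and the scene stay as the last script left them, time stands still between calls to the robot, and variables do not carry over. Pictures are saved under pics/ and viewed, at most 10 in all, crops included, and the job is handed in when it is done.

```bash
mkdir -p pics
cat > h.py <<'E'
import numpy as np, cv2
from scipy.spatial.transform import Rotation as R
from rig import bot
def rot(q): return R.from_quat([q[1],q[2],q[3],q[0]]).as_matrix()
def quat(M):
    x,y,z,w=R.from_matrix(M).as_quat(); return [w,x,y,z]
def world(c):
    """per-pixel world points HxWx3 (fixed cameras)"""
    d=c["depth"]; h,w=d.shape; f=h/2/np.tan(np.radians(c["fovy"])/2)
    K=np.array([[f,0,c["cx"]],[0,f,c["cy"]],[0,0,1.]])
    u,v=np.meshgrid(np.arange(w),np.arange(h))
    p=cv2.undistortPoints(np.stack([u,v],-1).reshape(-1,1,2).astype(float),K,np.array([c["k1"],0,0,0.])).reshape(h,w,2)
    P=np.dstack([p,np.ones((h,w))])*d[...,None]
    if "mount" in c:
        s=c["state"]; P=P@c["mount"][:3,:3].T+c["mount"][:3,3]
        return P@rot(s["tool_rot"]).T+np.array(s["ee_pos"])
    A=np.array(c["attitude"]); A=A if A.shape==(3,3) else rot(A)
    return P@A.T+np.array(c["eye"])
def cam(n):
    s=bot.read_state(); c=bot.read_camera(n); c["state"]=s
    if "mount" in c: c["mount"]=np.array(c["mount"])
    return c
E
python3 - <<'E'
from h import *
ims=[]
for n in("scene","side","wrist"):
    c=cam(n); np.savez(n+".npz",P=world(c),im=c["image"],d=c["depth"]); ims.append(c["image"]); print(n,c["fovy"],c["k1"],c.get("eye"),c.get("attitude"))
    cv2.imwrite(f"pics/{n}0.png",c["image"])
print(bot.read_state()["ft_force"],bot.read_state()["clock"])
E
```

```text
scene 45.76820927285146 -0.050653464689363166 [1549.8357163  -105.82717709 1034.67237194] [-0.29504786  0.6838021   0.61042669 -0.26970485]
side 42.35596339850255 0.05172793458432965 [  250.81268474 -1144.6429051   1244.94847469] [-0.38747125  0.91291953 -0.11872733  0.04845399]
wrist 62.14035759175893 0.00690688142192808 None None
[ 0.20311259  0.27013513 -0.5442234 ] 0.15
```

View pics/scene0.png

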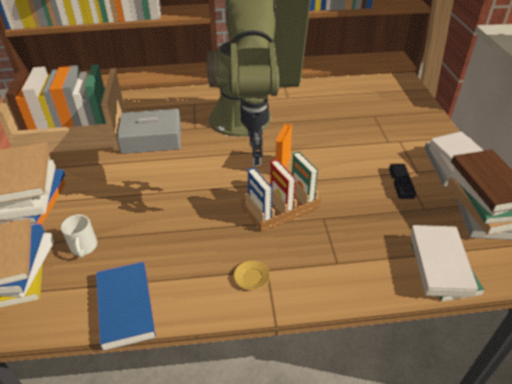

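View pics/side0.png

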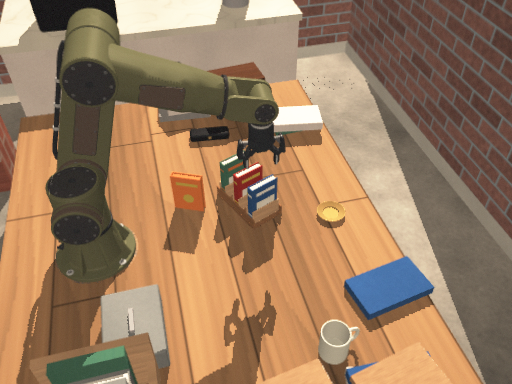

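The scene view shows the rack near pixel (283,195) with blue, red (282,185) and green books. Their front covers face the robot's right (-y), and an orange decoy stands at (285,145). The side view shows red at (248,182), the mug at (335,340) and the dish at (330,212). The fore-edges point roughly towards +x.

Run:
```python
from h import *
out=[]
for n in("scene","side","wrist"):
    z=np.load(n+".npz"); P,im=z["P"],z["im"]
    hsv=cv2.cvtColor(im,cv2.COLOR_BGR2HSV); H,S,V=[hsv[...,i].astype(int) for i in range(3)]
    ok=(z["d"]>0)&(P[...,2]>75)&(P[...,2]<185)&(abs(P[...,0]-620)<200)&(abs(P[...,1])<200)
    for nm,m in(("red",((H<5)|(H>172))&(S>140)),("blue",(H>100)&(H<130)&(S>100)),("green",(H>50)&(H<95)&(S>60))):
        Q=P[m&ok]
        if len(Q)<10: print(n,nm,len(Q)); continue
        T=Q[Q[:,2]>150]
        print(n,nm,len(Q),np.percentile(Q,[2,98],axis=0).round().tolist())
        if len(T)>10:
            (c,s,a)=cv2.minAreaRect(T[:,:2].astype(np.float32)); print("  top",len(T),np.round(c),np.round(s),round(a,1))
    top=ok&(P[...,2]>152)&(P[...,2]<170)
    Q=P[top]; print(n,"alltop",len(Q))
    # cover planes: fit yaw by 2D line of cover points
    out.append(Q)
    Wd=cv2.resize(im[110:270,180:360] if n!="wrist" else im,None,fx=3 if n!="wrist" else 1.2,fy=3 if n!="wrist" else 1.2); cv2.imwrite(f"pics/{n}1.png",Wd)
```

```text
scene red 152 [[486.0, 56.0, 82.0], [578.0, 92.0, 160.0]]
  top 37 [529.  73.] [102.  22.] 8.9
scene blue 95 [[525.0, -16.0, 99.0], [605.0, 17.0, 156.0]]
  top 16 [572.   3.] [76.  2.] 22.4
scene green 139 [[463.0, 131.0, 102.0], [545.0, 166.0, 156.0]]
  top 27 [505. 149.] [90.  4.] 22.3
scene alltop 691
side red 359 [[474.0, 53.0, 79.0], [574.0, 97.0, 163.0]]
  top 85 [524.  83.] [105.  32.] 27.6
side blue 327 [[505.0, -21.0, 78.0], [603.0, 20.0, 159.0]]
  top 59 [553.   9.] [100.  31.] 23.5
side green 232 [[443.0, 124.0, 77.0], [522.0, 162.0, 160.0]]
  top 34 [477. 150.] [70. 32.] 20.1
side alltop 532
wrist red 545 [[473.0, 56.0, 159.0], [575.0, 115.0, 161.0]]
  top 545 [524.  85.] [105.  24.] 23.0
wrist blue 225 [[503.0, -18.0, 131.0], [516.0, 7.0, 161.0]]
  top 205 [515.  -6.] [18. 24.] 21.3
wrist green 41 [[449.0, 128.0, 158.0], [455.0, 131.0, 161.0]]
  top 41 [452. 129.] [7. 2.] 0.6
wrist alltop 11973
```

View pics/wrist0.png

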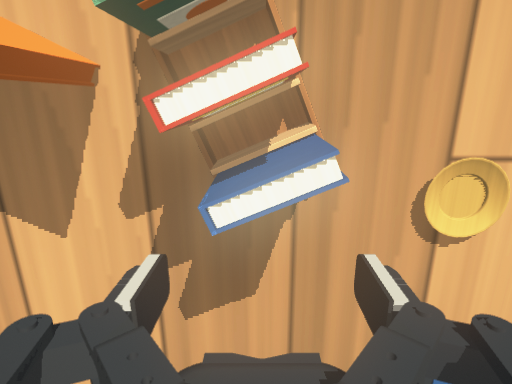

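View pics/side1.png

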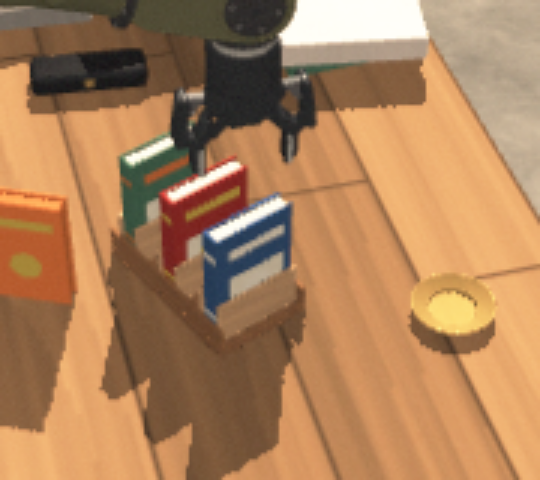

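The wrist view matches what's expected: the red top edge measures 105 x 24 mm at z = 160, centred on (524, 85) with yaw 23° and the spine at low x. Next I'll plan all the poses, then move above the book for a closer look.

```bash
cat >> h.py <<'E'
def book(yaw,lean=0):   # book axes for yaw (deg), leaning top away from front cover
    return R.from_euler('z',yaw,degrees=True).as_matrix()@R.from_euler('x',-lean,degrees=True).as_matrix()
def tool(B,s):          # gripped from above, tool y = s*book y
    z=-B[:,2]; y=s*B[:,1]; return quat(np.column_stack([np.cross(y,z),y,z]))
E
python3 - <<'E'
from h import *
print(book(90,45).round(2).tolist())
q0=bot.read_state()["tool_rot"]; print(rot(q0).round(2).tolist())
for s in(1,-1):
    for p,y,l in(((524,85,280),23,0),((524,85,132),23,0),((524,85,340),23,0),((450,85,420),90,0),((450,85,420),90,45),((450,0,420),90,45)):
        j=bot.ik(p,tool(book(y,l),s)); print(s,p,y,l,None if j is None else np.round(j,2))
E
```

```text
[[0.0, -0.71, -0.71], [1.0, 0.0, 0.0], [0.0, -0.71, 0.71]]
[[-0.0, 1.0, -0.0], [1.0, 0.0, 0.0], [0.0, -0.0, -1.0]]
1 (524, 85, 280) 23 0 [ 0.09  0.24  1.53 -0.    1.37 -1.88]
1 (524, 85, 132) 23 0 [ 0.09  0.39  1.7  -0.    1.06 -1.88]
1 (524, 85, 340) 23 0 [ 0.09  0.2   1.43 -0.    1.5  -1.88]
1 (450, 85, 420) 90 0 None
1 (450, 85, 420) 90 45 None
1 (450, 0, 420) 90 45 None
-1 (524, 85, 280) 23 0 [ 0.09  0.24  1.53 -0.    1.37  1.26]
-1 (524, 85, 132) 23 0 [ 0.09  0.39  1.7  -0.    1.06  1.26]
-1 (524, 85, 340) 23 0 [ 0.09  0.2   1.43 -0.    1.5   1.26]
-1 (450, 85, 420) 90 0 [ 0.11  0.02  1.46 -0.    1.66  0.11]
-1 (450, 85, 420) 90 45 [ 0.16 -0.35  1.92 -0.16  0.8   0.23]
-1 (450, 0, 420) 90 45 [-0.13 -0.39  1.94  0.12  0.81 -0.18]
```

Run:
```python
from h import *
bot.move_gripper(60,60)
bot.move_to([524,85,290],tool(book(23),-1))
c=cam("wrist"); P,im=world(c),c["image"]
hsv=cv2.cvtColor(im,cv2.COLOR_BGR2HSV); H,S=hsv[...,0],hsv[...,1]
box=(c["depth"]>0)&(P[...,2]>152)&(P[...,2]<168)&(np.hypot(P[...,0]-524,P[...,1]-85)<64)
for nm,m in(("red",box&((H<5)|(H>172))&(S>140)),("all",box)):
    Q=P[m]; r=cv2.minAreaRect(Q[:,:2].astype(np.float32)); print(nm,len(Q),np.round(r[0],1),np.round(r[1],1),round(r[2],2),np.median(Q[:,2]))
cv2.imwrite("pics/w2.png",im); s=bot.read_state(); print(s["clock"],s["ft_force"],s["grip_width"],s["ee_pos"])
```

```text
red 262 [524.1  85.6] [104.6  23.3] 23.26 159.8907602133173
all 3509 [523.7  85.1] [105.6  24. ] 22.87 157.28338588140855
1.7833 [-0.75724177  0.17772638 -0.50662989] 59.54430579433881 [524.04112349  84.75336769 289.81427226]
```

View pics/w2.png

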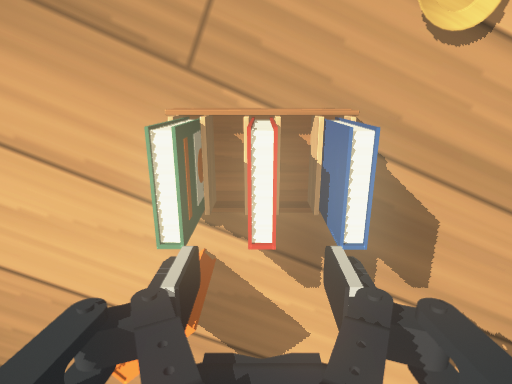

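The book is centred at (524, 85.3) with yaw 23°, aligned between the pads at image column 262. I'll descend, grip and test the lift.

Run:
```python
from h import *
q=tool(book(23),-1)
hit=bot.servo_line([524,85.2,128],q,speed=120,until_force=12); print("hit",hit)
if not hit:
    bot.move_gripper(15,60); s=bot.read_state(); print(s["grip_width"],s["grip_force"],s["ft_force"])
    if 20<s["grip_width"]<28:
        p=s["ee_pos"]
        print(bot.servo_line([p[0],p[1],p[2]+70],None,speed=60,until_force=25))
        bot.servo_line([p[0],p[1],p[2]+215],None,speed=120)
s=bot.read_state(); print(s["clock"],s["grip_width"],s["grip_force"],s["ft_force"],s["ee_pos"])
```

```text
hit False
23.2957169820431 59.08696711063385 [-0.02445105 -0.55431268  3.95097886]
False
6.3833 23.6673360794627 58.72994005680084 [-0.05440904  0.27276644 -1.63942155] [524.12182555  85.19038396 342.64645778]
```

Run:
```python
from h import *
cv2.imwrite("pics/s_lift.png",cam("side")["image"])
bot.move_to([470,60,370],tool(book(90),-1)); bot.dwell(.3)
bot.move_to([470,40,370],tool(book(90,45),-1)); bot.dwell(.5)
c=cam("scene"); P=world(c); im=c["image"]
m=(c["depth"]>0)&(P[...,2]>230)&(P[...,0]>440)&(P[...,0]<640)&(abs(P[...,1]-40)<75)
hsv=cv2.cvtColor(im,cv2.COLOR_BGR2HSV); m&=(hsv[...,1]>60)&(hsv[...,2]>90)&((hsv[...,0]<35)|(hsv[...,0]>172))
Q=P[m]; C=Q-np.median(Q,0); k=np.abs(C).max(1)<90; C=C[k]
n=np.linalg.svd(C-C.mean(0),full_matrices=False)[2][2]; n*=np.sign(n[2]); print(len(Q),"normal",n.round(3),np.percentile(Q,[2,98],axis=0).round())
a=cv2.resize(im[20:220,160:400],None,fx=1.6,fy=1.6); s=cam("side")["image"][20:270,120:400]
b=cv2.resize(s,(int(280*320/250),320)); cv2.imwrite("pics/fin.png",np.hstack([a,b]))
s=bot.read_state(); print(s["clock"],s["grip_width"],s["grip_force"],s["ft_force"],s["ee_pos"])
```

```text
1638 normal [ 0.72  -0.015  0.694] [[456. -12. 283.]
 [559.  91. 399.]]
9.3083 23.35478078519437 59.01547908782959 [-0.06686194  0.23787172 -3.17623843] [470.01557591  40.01080327 369.96121879]
```

View pics/fin.png

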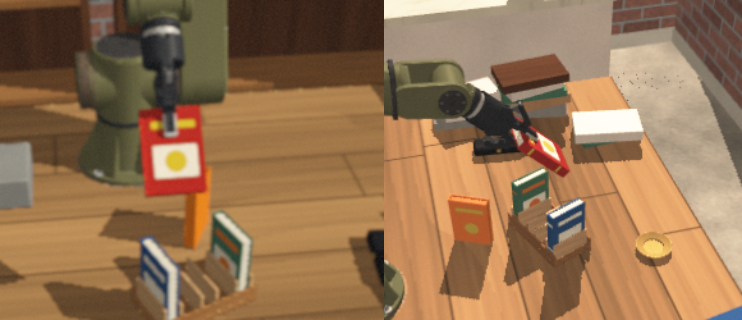

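The red book is held with its cover (disc at about (176,160)) facing the customer. The measured normal is (0.72, -0.015, 0.69), a lean of about 46°, and the lowest point is near z = 283. The blue and green books are still in their slots, so I'm handing in.

```bash
python3 -c "
from rig import bot
print(bot.finish_job())"
```

```text
the job is handed in; nothing more can be done
None
```

The job is handed in: the red book is held steady in the gripper alone, front cover facing straight across the table and leaned back about 46°, its bottom edge about 280 mm above the table; nothing else was touched.

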